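# Punch the handle mark on a push-block blank

## Robot

A 7-joint arm with a two-finger parallel gripper is mounted at the origin on the work surface. World frame = base frame: x ahead of the robot, y to its left, z up, the work surface at z = 0. Lengths are in m, angles in rad, forces in N, time in s.
With the tool pointing down it reaches from about 0.4 to 0.85 m from the base axis. Payload 10.4 kg.
Tool frame: the origin (TCP) lies at the very end of the fingers, on their centre line; the grasp point (between the pads) lies 19 mm behind it; z points along the fingers, y is the line along which they close (so a half turn about z gives the same grasp; the last joint's range is limited). The gripper opens to 87 mm and grips with 3 to 60 N. Pads are 19 mm wide; open, the fingers measure 117 mm over their backs; the gripper's body (75 mm by 190 mm) begins 51 mm behind the grasp point.
Start: joints at [-1.29, 0.332, -0.065, 1.46, 0.022, 1.35, -0.088], TCP at [0.187, 0.596, 0.223] pointing down, gripper open.
Joint ranges: [-2.6, 2.6], [-0.5, 2.12], [-1.47, 1.34], [0.16, 2.42], [-1.27, 4.41], [0.06, 2.06], [-2.6, 2.6]. Speed limits (rad/s): [2.22, 2.22, 2.79, 2.79, 3.14, 3.14, 3.14].

## Interface

Orientations are given as a unit quaternion [x, y, z, w].
In Python, from bench import * gives the robot as it stands.
- The arm moves only by the tool carry_out, never from a script. Its argument "deltas" is a list of rows, each an object with "hand": the finger opening in mm, from 0 to 87; "dp": the shift along the tool's x, y, z each as a share of 250 mm, from -1 to 1, a list of three; "spin": the turn about the tool's z as a share of pi rad, from -1 to 1. In form: [{"hand": hand, "dp": [dx, dy, dz], "spin": spin}, ...]. A call has 1 to 20 rows; each row is the pose to reach, as a shift and turn from the pose commanded when the call began, along the tool's axes at that moment, turning the shorter way round; what a row does not reach only later rows make up. A row lasts 1/10 s, in which the tool goes at most 50 mm and 8.59 degrees, less where a joint would pass 70% of its speed; a pose out of reach is approached as far as the arm can. A call with a number of a shift or a turn outside -1 to 1 is refused whole. A call with a gripper value outside its range is refused whole. The fingers move at their own pace and stop on an object; "force" is the grip in N (left out, the last holds). Time passes only in rows, so rows that repeat a pose let the fingers close. It gives the time, the measured TCP pose, the force, the opening and the grip force at its end, in the units of the state.
- read_state(): the state, without advancing time (a new reading comes with each control period).
- camera(name): name is "side" or "top"; returns the picture (420x560x3 uint8, red, green, blue); there is no depth.
- get_calibration(name): a dict with "fx", "fy", "cx", "cy" (pixels), "k1" (the pictures are not rectified: a ray, as slopes to the right and down, at radius r is drawn at 1 + k1 r^2 times it, then the intrinsics apply), "R" (3x3) and "t" (3): a world point X has camera coordinates R X + t. Camera axes: x right, y down, z forward; pixel columns grow to the right and rows downward; lengths in m; the calibration is good to about 2 mm. A picture is of the moment at which its call begins. get_calibration takes no time and is no camera call.
- close_job(): hands the job in; it is judged then, once.
The state is a dict: "time": time; "joint_positions": joint angles; "joint_vel": joint speeds; "joint_torque": joint torques, N m; "ee_pos": TCP position; "eef_rot": TCP orientation; "ft_force": force on the tool from outside, world axes, zero at the start; "torque": the same for the moment, N m; "width": finger opening in m; "grip_force": force on a finger pad.
Only numpy, scipy, OpenCV 4.12 (cv2) and the standard library are available. Lean on these libraries where they do the work, as an engineer would, in place of code of your own. Each camera call takes 0.05 s, during which the arm holds its last target. There are 200 camera calls.

## Task

Slide the beech blank along the bench, without lifting it, until its scribed mark lies right under the tip of the stand's spring punch, and let go of it. Then pick up the mallet and use its face to drive the punch down, firmly but not violently, until its tip bites on the mark - nowhere else on the wood. Let the punch spring back, stand the mallet on its face on the bench clear of everything, and leave the blank under the punch and the other things on the bench alone.

Things in the scene. Friction and masses are not known exactly. Their poses are not given: they have to be found in the camera images.
- stand: Punch stand bolted to the bench. Origin: on the bench exactly under the punch tip; +x points to its post. A head on the post reaches over the origin: arm 28 mm wide, 60 to 85 mm above the bench, ending in a 42 mm disc round the plunger. The plunger's flat round cap (32 mm wide, 13 mm thick) tops out 136 mm above the bench; the plunger is 16 mm thick, its lower end at 57 mm.
- post_top (a point): Top centre of the stand's steel post: 30 mm thick, 175 mm tall, 110 mm from the punch axis. Its foot, 64 x 90 x 10 mm, begins 84 mm from the punch axis; the head's clamp on the post is 52 mm across.
- punch (a joint): How far the plunger is pushed down from rest, m: 0 = up, at most 0.036. A spring lifts it back (2.7 N at rest, 8 N fully down). The pointed 10 mm thick punch is clamped in it with a stick-out that differs each time and is not reported (feel for it): the tip rests 36 to 54 mm above the bench, so it meets the top of the 22 mm thick blank after 14 to 32 mm of travel.
- blank: The work: a loose plain flat beech board 200 x 54 x 22 mm, about 0.16 kg. Origin: centre of its underside; x along its length, y across, z up. Top at 22 mm. It can be pinched across its 54 mm width.
- mark (a point): The mark on the blank's top face: a dark scribed cross with a 10 mm circle, 55 mm from the blank's centre towards its +x end (45 mm from that end) and 10 mm off the midline towards +y.
- mallet: Loose mallet, about 0.34 kg, standing on its striking face: upright black rubber cylinder, 46 mm diameter, 72 mm tall, with a level wooden handle (24 mm wide, 22 mm tall, axis 40 mm above the face) reaching towards the mallet's -x, its end 140 mm from the head's axis. Origin: centre of the lower striking face.
- mallet_grip (a point): Good grip point on the handle's axis, 58 mm from the head's axis, 40 mm above the striking face; pinch across the handle from above.
- router_plate: Bystander: flat orange router lift plate 235 x 180 x 10 mm with a 70 mm hole. Origin: centre of underside.
- switch_box: Bystander: black box 75 x 110 x 60 mm with a toggle on top (88 mm tall in all). Origin: centre of underside.
- hex_set: Bystander: hex keys standing in a grey holder 36 x 105 x 40 mm, 120 mm tall in all. Origin: centre of underside.
- push_block: Bystander: finished beech push block, 180 x 70 mm base with a raised bar handle, 74 mm tall. Origin: centre of underside.
There are look-alikes about, which are no part of the job. There is more than one size of the blank; the job needs the middle-sized. Several things look just like the stand: the one meant starts farthest to the robot's right.

How it is judged:
By the outcome, as a careful person would: the job done as asked, in the order asked, and still so for the second after the job is handed in, with the robot touching nothing.
It also fails if it takes over 64 s, if anything falls off the work surface, if the arm or the gripper's body presses on something with over 40 N, if the wrist force passes 120 N, or if a joint passes its speed limit or range.

## Working session

There is one attempt and no reset: what is moved stays moved. The work goes in short steps, Python scripts to look and compute and a tool call to move; the robot and the scene stay as the last step left them, time stands still between calls to the robot, and variables do not carry over. Pictures are saved under pics/ and viewed, at most 10 in all, crops included, and the job is handed in when it is done.

Besides the shell and the picture viewer there is one more tool, called after "Request:" in YAML: its name, and indented under it one key for each argument. carry_out: Moves the arm, as the interface text tells. Its arguments: {"type":"object","properties":{"deltas":{"type":"array","items":{"type":"object","properties":{"hand":{"type":"number"},"dp":{"type":"array","items":{"type":"number","minimum":-1,"maximum":1}},"spin":{"type":"number","minimum":-1,"maximum":1}}}},"force":{"type":"number"}},"required":["deltas"]}

```bash
mkdir -p pics; cat > h.py <<'E'
from bench import *
import numpy as np, cv2
def ray(name,u,v):
    c=get_calibration(name);R=np.array(c["R"]);t=np.array(c["t"])
    d=np.array([(u-c["cx"])/c["fx"],(v-c["cy"])/c["fy"]]);s=d.copy()
    for _ in range(30): s=d/(1+c["k1"]*(s@s))
    return -R.T@t, R.T@np.array([s[0],s[1],1])
def at(name,u,v,z):
    o,d=ray(name,u,v); return (o+d*(z-o[2])/d[2])
def proj(name,X):
    c=get_calibration(name);p=np.array(c["R"])@np.array(X)+np.array(c["t"]);s=p[:2]/p[2];s=s*(1+c["k1"]*(s@s))
    return np.array([s[0]*c["fx"]+c["cx"],s[1]*c["fy"]+c["cy"]])
def snap(name,fn):
    im=camera(name); cv2.imwrite("pics/"+fn,cv2.cvtColor(im,cv2.COLOR_RGB2BGR)); return im
E
python3 - <<'E'
from h import *
snap("top","top0.png");snap("side","side0.png")
for n in("top","side"):
    c=get_calibration(n);print(n,-np.array(c["R"]).T@np.array(c["t"]),at(n,280,210,0), c["fx"],c["k1"])
s=read_state();print(s["time"],s["ee_pos"],s["eef_rot"],s["width"])
E
```

```text
top [ 0.14091231 -0.04400103  1.5725205 ] [ 0.49436569 -0.07700178  0.        ] 393.2710930544322 -0.07800201144490111
side [-0.05614541 -1.04142308  1.01049712] [0.56911796 0.09292746 0.        ] 405.90417688361293 -0.06680842438661026
0.1 [0.18686876 0.59606089 0.22185032] [ 1.51304069e-01  9.88487076e-01 -6.12551074e-04 -5.67017742e-05] 0.08686066385286537
```

View pics/top0.png

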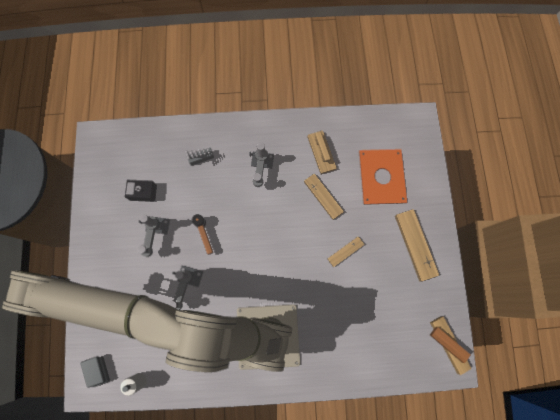

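View pics/side0.png

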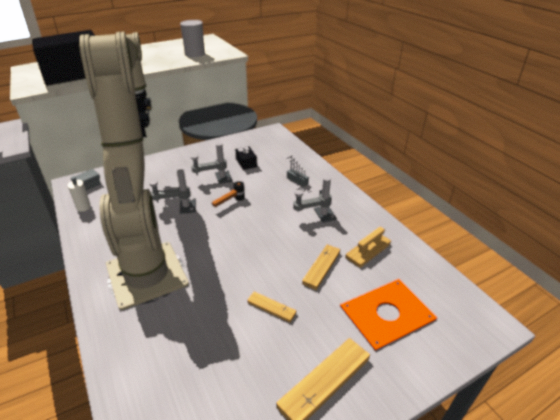

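The top view shows three stands, at (262,165), (155,232) and (187,285). Image-left is the robot's left, so the right-most stand is the one at (262,165). The blanks are at (323,197) (middle-sized), (346,251) (small) and (417,245) (large). The mallet head is at (199,220) with its handle running to (209,252).

Next I'll measure with enlarged crops.

```bash
python3 - <<'E'
from h import *
t=cv2.imread("pics/top0.png");s=cv2.imread("pics/side0.png")
a=cv2.resize(t[130:265,180:360],None,fx=4.4,fy=4.4,interpolation=cv2.INTER_CUBIC)
b=cv2.resize(s[150:300,200:400],None,fx=4,fy=4,interpolation=cv2.INTER_CUBIC)
cv2.imwrite("pics/ct.png",a[:600,:800]);cv2.imwrite("pics/cs.png",b)
for nm,im in(("top",t),("side",s)):
    hsv=cv2.cvtColor(im,cv2.COLOR_BGR2HSV)
    for lab,lo,hi in(("beech",(10,90,90),(28,255,255)),("handle",(3,120,60),(11,255,200))):
        m=cv2.inRange(hsv,lo,hi)
        for c in cv2.findContours(m,cv2.RETR_EXTERNAL,cv2.CHAIN_APPROX_NONE)[0]:
            A=cv2.contourArea(c)
            if 80<A<4000:
                r=cv2.minAreaRect(c);p=at(nm,*r[0],.02)
                if -0.05<p[0]<.9 and abs(p[1])<.8: 
                    bx=[at(nm,*q,.022)for q in cv2.boxPoints(r)]
                    print(nm,lab,A,np.round(r[0],1),np.round(p,3),np.round([np.linalg.norm(bx[0]-bx[1]),np.linalg.norm(bx[1]-bx[2])],3),np.round([q[:2] for q in bx],3).tolist())
E
```

```text
top beech 323.5 [345.7 251.4] [ 0.307 -0.327  0.02 ] [0.152 0.039] [[0.283, -0.252], [0.364, -0.381], [0.33, -0.401], [0.251, -0.273]]
top beech 119.5 [204.8 239.2] [0.388 0.23  0.02 ] [0.021 0.117] [[0.441, 0.259], [0.447, 0.239], [0.335, 0.202], [0.329, 0.221]]
top beech 1289.5 [416.6 245. ] [ 0.315 -0.615  0.02 ] [0.084 0.283] [[0.44, -0.539], [0.465, -0.619], [0.191, -0.688], [0.169, -0.611]]
top beech 556.0 [323.4 196.1] [ 0.538 -0.257  0.02 ] [0.054 0.198] [[0.606, -0.182], [0.637, -0.226], [0.469, -0.331], [0.44, -0.287]]
top beech 2067.0 [382.5 176.4] [ 0.608 -0.51   0.02 ] [0.182 0.237] [[0.723, -0.424], [0.731, -0.605], [0.495, -0.594], [0.489, -0.419]]
top beech 546.0 [321.4 151.7] [ 0.73  -0.265  0.02 ] [0.07  0.178] [[0.805, -0.209], [0.828, -0.275], [0.655, -0.32], [0.634, -0.255]]
top handle 2184.0 [382.6 176.1] [ 0.609 -0.511  0.02 ] [0.185 0.242] [[0.727, -0.423], [0.735, -0.608], [0.493, -0.596], [0.488, -0.417]]
side beech 3061.5 [322.7 381.1] [ 0.307 -0.617  0.02 ] [0.302 0.094] [[0.164, -0.614], [0.454, -0.53], [0.463, -0.624], [0.184, -0.692]]
side beech 583.0 [271.3 306.3] [ 0.304 -0.337  0.02 ] [0.052 0.159] [[0.243, -0.288], [0.28, -0.252], [0.362, -0.387], [0.325, -0.418]]
side beech 3620.0 [388.7 312.1] [ 0.605 -0.526  0.02 ] [0.303 0.21 ] [[0.493, -0.429], [0.796, -0.431], [0.711, -0.623], [0.447, -0.607]]
side beech 720.0 [321.  266.2] [ 0.53  -0.266  0.02 ] [0.223 0.066] [[0.432, -0.296], [0.618, -0.172], [0.635, -0.236], [0.452, -0.351]]
side beech 824.0 [368.2 247.6] [ 0.728 -0.27   0.02 ] [0.222 0.098] [[0.631, -0.254], [0.844, -0.193], [0.826, -0.289], [0.623, -0.34]]
side beech 122.5 [224.1 197.6] [0.393 0.253 0.02 ] [0.13  0.044] [[0.334, 0.25], [0.456, 0.296], [0.452, 0.252], [0.333, 0.208]]
```

View pics/ct.png

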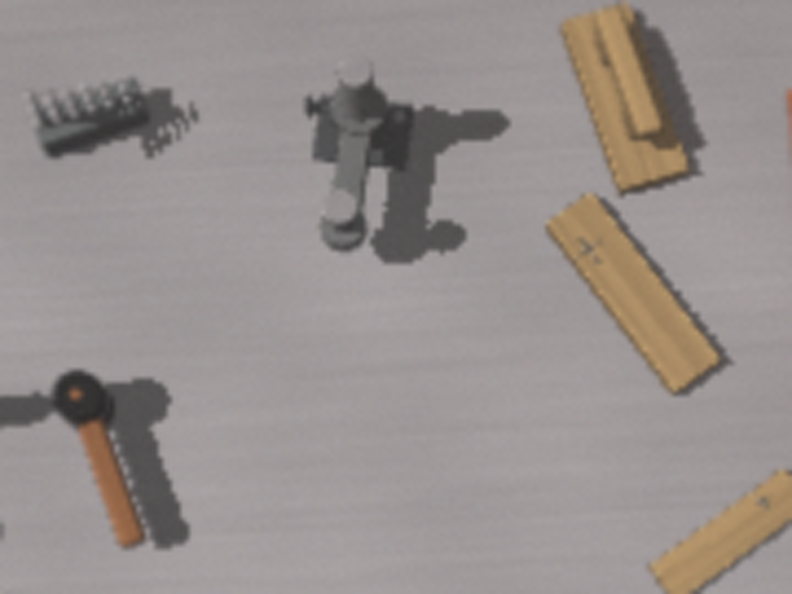

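View pics/cs.png

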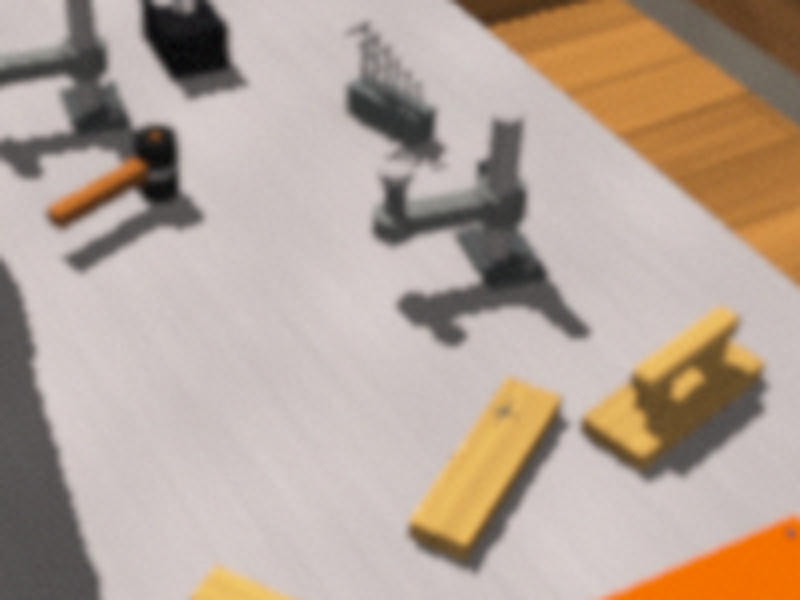

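The crops give these positions:
- Mark: (589,248) in the top crop and (504,410) in the side crop.
- Punch cap: about (341,206) top and (397,172) side.
- Post top: (356,72) top and (508,122) side.
- Mallet head top: (80,396) top, with the handle end near (130,540).

I'll triangulate these next.

```bash
cat >> h.py <<'E'
T=lambda x,y:((x+.5)/4.4-.5+180,(y+.5)/4.4-.5+130)
S=lambda x,y:((x+.5)/4-.5+200,(y+.5)/4-.5+150)
def tri(p,q):
    (o,d),(O,D)=ray("top",*p),ray("side",*q)
    d=d/np.linalg.norm(d);D=D/np.linalg.norm(D)
    A=np.stack([d,-D],1);k=np.linalg.lstsq(A,O-o,rcond=None)[0]
    a,b=o+d*k[0],O+D*k[1];return (a+b)/2,np.linalg.norm(a-b)
E
python3 - <<'E'
from h import *
for n,a,b,z in(("mark",(589,248),(504,410),.022),("cap",(341,206),(397,172),.136),("post",(356,72),(508,122),.175),("disc",(343,232),(392,222),.0725),("mallettop",(78,394),(156,133),.072),("hend",(130,540),(60,212),.04)):
    print(n,*[np.round(x,4) for x in tri(T(*a),S(*b))],"top@z",np.round(at("top",*T(*a),z),4)[:2],"side@z",np.round(at("side",*S(*b),z),4)[:2])
# gray masks refine: cap bright pixels top
t=cv2.imread("pics/top0.png").astype(int);g=t.mean(2)
print(g[168:190,250:268].astype(int))
E
```

```text
mark [ 0.581  -0.2192  0.0234] 0.0018 top@z [ 0.5823 -0.2197] side@z [ 0.5809 -0.2179]
cap [0.6015 0.0056 0.1303] 0.0009 top@z [0.6001 0.0053] side@z [ 0.5967 -0.0012]
post [ 0.7109 -0.0138  0.1633] 0.003 top@z [ 0.7076 -0.0145] side@z [ 0.6985 -0.0281]
disc [0.5969 0.0064 0.0722] 0.0022 top@z [0.5958 0.0068] side@z [0.5979 0.0061]
mallettop [0.46   0.2481 0.0751] 0.0005 top@z [0.4604 0.2487] side@z [0.462  0.2523]
hend [0.3339 0.2094 0.0439] 0.005 top@z [0.332  0.2106] side@z [0.338  0.2141]
[[155 154 155 154 154 151 127 113 112 112 109 108 104  91 143 147 145 124]
 [154 155 156 156 154 153 127 113 112 110 109 109 101 106 149 153 152 146]
 [152 154 156 155 152 147 119 113 112 111 109 107  96 126 151 154 153 149]
 [155 154 155 156 152 130 116 114 113 109 112 105  85 129 151 153 153 147]
 [155 154 154 155 154 141 119 118 116 112 107 105  86 145 154 156 153 149]
 [156 156 157 157 155 138 141 142 134 113 110 108  87 148 156 155 156 149]
 [156 157 158 155 151 144 144 144 147 140 122 107  92 148 154 153 155 149]
 [158 159 158 152 148 146 145 146 147 145 141 108  92 149 154 154 154 142]
 [
[... 348 characters left out ...]
 76 128 154 157 150  95]
 [158 155 135 117 113 105  84  73  67  58  66  69  75 123 152 149 142  91]
 [157 154 150 121 116 111  91  82  72  74  77  76  74 112 145 103  94  84]
 [157 158 154 120 113 117 113 111 112 110 111 104  84 127 140  95  83  84]
 [159 159 155 127 109 112 112 111 114 111 105  80  96 145 103  85  84  85]
 [159 158 158 152 115  95  91  98  92  85  76  83 129 149 106  87  85  85]
 [156 158 159 158 149 110  93  85  78  83 111 132 154 159 148  95  84  84]
 [161 161 160 161 160 157 153 135 134 136 153 156 160 159 153 107  88  85]
 [159 159 160 160 159 161 159 158 157 157 161 161 159 160 158 150 106  86]
 [161 158 159 160 159 159 159 161 160 159 160 161 160 159 160 158 148 108]]
```

```bash
cat >> h.py <<'E'
def fr():
    s=read_state();x,y=s["eef_rot"][:2];a=np.arctan2(2*x*y,x*x-y*y)  # tool x yaw
    return s,np.array(s["ee_pos"]),a
def plan(p,xyaw=None,p0=None,a0=None):
    s,q,a=fr(); q=q if p0 is None else np.array(p0); a=a if a0 is None else np.radians(a0)
    X=np.array([np.cos(a),np.sin(a),0]);Y=np.array([np.sin(a),-np.cos(a),0])
    d=np.array(p)-q
    sp=0 if xyaw is None else -((np.radians(xyaw)-a+np.pi)%(2*np.pi)-np.pi)/np.pi
    print("yaw",np.degrees(a).round(2),"dp",np.round([d@X/.25,d@Y/.25,-d[2]/.25],4),"spin",round(sp,4))
E
python3 -c "
from h import *
print(fr()); plan((.388,.402,.22),32)"
```

```text
({'time': 0.1, 'joint_positions': array([-1.28960523,  0.33279458, -0.06470583,  1.46084056,  0.02162106,
        1.34988404, -0.08851276]), 'joint_vel': array([ 0.00054674, -0.00175221,  0.0003109 , -0.00279408,  0.00030804,
        0.00015493, -0.00054702]), 'joint_torque': array([ 1.30185417e-03, -6.24536920e+01,  2.43910012e-02, -3.90717781e+01,
       -6.15434186e-02,  3.66152718e-02,  4.17787089e-05]), 'ee_pos': array([0.18686876, 0.59606089, 0.22185032]), 'eef_rot': array([ 1.51304069e-01,  9.88487076e-01, -6.12551074e-04, -5.67017742e-05]), 'ft_force': array([ 0.90690871, -0.09108692, -0.08736785]), 'torque': array([ 0.00506828, -0.04873147, -0.05814077]), 'grip_force': 0.0, 'width': 0.08686066385286537}, array([0.18686876, 0.59606089, 0.22185032]), np.float64(2.8378178002402525))
yaw 162.59 dp [-0.9999 -0.5     0.0074] spin 0.7255
```

Request:
carry_out:
  deltas:
    - {"hand":87,"dp":[-1,-0.5,0],"spin":0.4}
    - {"hand":87,"dp":[-1,-0.5,0],"spin":0.4}
    - {"hand":87,"dp":[-1,-0.5,0],"spin":0.4}
    - {"hand":87,"dp":[-1,-0.5,0],"spin":0.4}
    - {"hand":87,"dp":[-1,-0.5,0],"spin":0.4}
    - {"hand":87,"dp":[-1,-0.5,0],"spin":0.4}
    - {"hand":87,"dp":[-1,-0.5,0],"spin":0.4}
    - {"hand":87,"dp":[-1,-0.5,0],"spin":0.4}
    - {"hand":87,"dp":[-1,-0.5,0],"spin":0.4}
    - {"hand":87,"dp":[-1,-0.5,0],"spin":0.4}

```text
time: 1.1
ee_pos: [0.388, 0.4021, 0.2222]
eef_rot: [0.704, 0.71, -0.0, 0.0]
ft_force: [0.4, 0.1, -0.3]
width: 0.0869
grip_force: 0.0
```

```bash
python3 -c "
from h import *
s,q,a=fr();print(s['time'],q,np.degrees(a),s['eef_rot'],s['joint_positions']); plan((.52,.2,.22),32);plan((.487,-.05,.22),32)"
```

```text
1.1 [0.3879913  0.40214826 0.22223842] 90.54815872791514 [ 7.03716168e-01  7.10481156e-01 -2.82589842e-04  2.87239204e-05] [-1.07384379  0.18335389  0.21515263  1.65199628 -0.04027018  1.31114856
 -0.84225651]
yaw 90.55 dp [-0.8136  0.5203  0.009 ] spin 0.3253
yaw 90.55 dp [-1.8123  0.3787  0.009 ] spin 0.3253
```

Request:
carry_out:
  deltas:
    - {"hand":87,"dp":[-1,0.46,0],"spin":0.325}
    - {"hand":87,"dp":[-1,0.46,0],"spin":0.325}
    - {"hand":87,"dp":[-1,0.46,0],"spin":0.325}
    - {"hand":87,"dp":[-1,0.46,0],"spin":0.325}
    - {"hand":87,"dp":[-1,0.46,0],"spin":0.325}
    - {"hand":87,"dp":[-1,0.46,0],"spin":0.325}
    - {"hand":87,"dp":[-1,0.46,0],"spin":0.325}
    - {"hand":87,"dp":[-1,0.46,0],"spin":0.325}
    - {"hand":87,"dp":[-1,0.46,0],"spin":0.325}

```text
time: 2.0
ee_pos: [0.5054, 0.1542, 0.2224]
eef_rot: [0.96, 0.279, -0.0, -0.0]
ft_force: [-1.1, 0.3, -0.0]
width: 0.0868
grip_force: 0.0
```

```bash
python3 -c "
from h import *
s,q,a=fr();print(s['time'],q,s['joint_positions']); plan((.49,-.05,.22),32);plan((.487,-.289,.1),32)"
```

```text
2.0 [0.50537008 0.15422188 0.22237287] [-0.83086942  0.11493846  0.48804173  1.73989045 -0.05603258  1.30079146
 -1.33523882]
yaw 32.44 dp [-0.4901  0.6565  0.0095] spin 0.0024
yaw 32.44 dp [-1.013   1.4569  0.4895] spin 0.0024
```

Request:
carry_out:
  deltas:
    - {"hand":87,"dp":[-0.5,0.73,0],"spin":0.0}
    - {"hand":87,"dp":[-0.5,0.73,0],"spin":0.0}
    - {"hand":87,"dp":[-0.5,0.73,0],"spin":0.0}
    - {"hand":87,"dp":[-0.5,0.73,0],"spin":0.0}
    - {"hand":87,"dp":[-0.5,0.73,0],"spin":0.0}
    - {"hand":87,"dp":[-0.5,0.73,0],"spin":0.0}

```text
time: 2.6
ee_pos: [0.4964, -0.0704, 0.2228]
eef_rot: [0.961, 0.276, 0.0, 0.0]
ft_force: [0.2, 0.6, -0.0]
width: 0.0871
grip_force: 0.0
```

```bash
python3 -c "
from h import *
s,q,a=fr();print(s['time'],q,s['joint_positions']); plan((.487,-.289,.06),32);plan((.487,-.289,.004),32)"
```

```text
2.6 [ 0.49639812 -0.07039952  0.22277157] [-0.60182973  0.0419754   0.67813283  1.81173073 -0.02716583  1.29672597
 -0.92763933]
yaw 32.08 dp [-0.4963  0.7209  0.6511] spin 0.0005
yaw 32.08 dp [-0.4963  0.7209  0.8751] spin 0.0005
```

Request:
carry_out:
  deltas:
    - {"hand":87,"dp":[-0.496,0.721,0.3],"spin":0}
    - {"hand":87,"dp":[-0.496,0.721,0.3],"spin":0}
    - {"hand":87,"dp":[-0.496,0.721,0.3],"spin":0}
    - {"hand":87,"dp":[-0.496,0.721,0.3],"spin":0}
    - {"hand":87,"dp":[-0.496,0.721,0.3],"spin":0}
    - {"hand":87,"dp":[-0.496,0.721,0.65],"spin":0}
    - {"hand":87,"dp":[-0.496,0.721,0.65],"spin":0}
    - {"hand":87,"dp":[-0.496,0.721,0.65],"spin":0}

```text
time: 3.4
ee_pos: [0.4854, -0.2827, 0.0552]
eef_rot: [0.96, 0.279, -0.003, -0.003]
ft_force: [-0.9, 0.9, 1.0]
width: 0.087
grip_force: 0.0
```

```bash
python3 -c "
from h import *
s,q,a=fr();print(s['time'],q,s['joint_positions']); plan((.487,-.289,.004),32.2)
im=snap('side','side1.png');b=im[200:320,240:400,::-1];cv2.imwrite('pics/cs1.png',cv2.resize(b,None,fx=4,fy=4,interpolation=2))"
```

```text
3.4 [ 0.48535271 -0.28270229  0.05524505] [-0.1779024   0.44312185  0.76368844  1.83820124 -0.35595296  1.01177453
 -0.27301307]
yaw 32.38 dp [-0.0079  0.0248  0.205 ] spin 0.001
```

View pics/cs1.png

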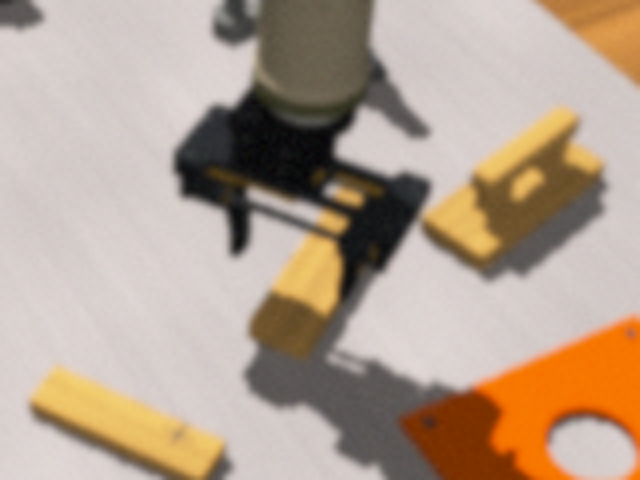

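The fingers straddle the blank: tips at (237,245) and (348,295) in the crop, one on either side. I'll lower them and pinch.

Request:
carry_out:
  deltas:
    - {"hand":87,"dp":[0,0,0.12],"spin":0}
    - {"hand":87,"dp":[0,0,0.218],"spin":0}
    - {"hand":87,"dp":[0,0,0.218],"spin":0}
    - {"hand":87,"dp":[0,0,0.218],"spin":0}
    - {"hand":48,"dp":[0,0,0.218],"spin":0}
    - {"hand":48,"dp":[0,0,0.218],"spin":0}
    - {"hand":48,"dp":[0,0,0.218],"spin":0}
    - {"hand":48,"dp":[0,0,0.218],"spin":0}
    - {"hand":48,"dp":[0,0,0.218],"spin":0}
    - {"hand":48,"dp":[0,0,0.218],"spin":0}
    - {"hand":48,"dp":[0,0,0.218],"spin":0}
  force: 15

```text
time: 4.55
ee_pos: [0.4877, -0.2863, 0.0058]
eef_rot: [0.961, 0.276, 0.0, 0.0]
ft_force: [-0.4, 0.3, 4.0]
width: 0.0539
grip_force: 15.0
```

```bash
python3 -c "
from h import *
s,q,a=fr();print(s['time'],q,s['eef_rot'],s['width'],s['grip_force'],s['ft_force'])
im=snap('side','side2.png');b=im[230:280,300:350,::-1];cv2.imwrite('pics/cs2.png',cv2.resize(b,None,fx=8,fy=8,interpolation=2))
im=camera('top');b=im[150:220,280:360,::-1];cv2.imwrite('pics/ct2.png',cv2.resize(b,None,fx=5,fy=5,interpolation=2))
"
python3 -c "
import cv2,numpy as np
a=cv2.imread('pics/cs2.png');b=cv2.imread('pics/ct2.png')
c=np.zeros((400,800,3),np.uint8);c[:400,:400]=a;c[:350,400:]=b;cv2.imwrite('pics/c2.png',c)"
```

```text
4.55 [ 0.487661   -0.28632494  0.00577677] [9.61063906e-01 2.76326065e-01 2.01145851e-04 1.83060206e-04] 0.05386182298358382 14.962483942508698 [-0.42272259  0.31646812  4.01296977]
```

View pics/c2.png

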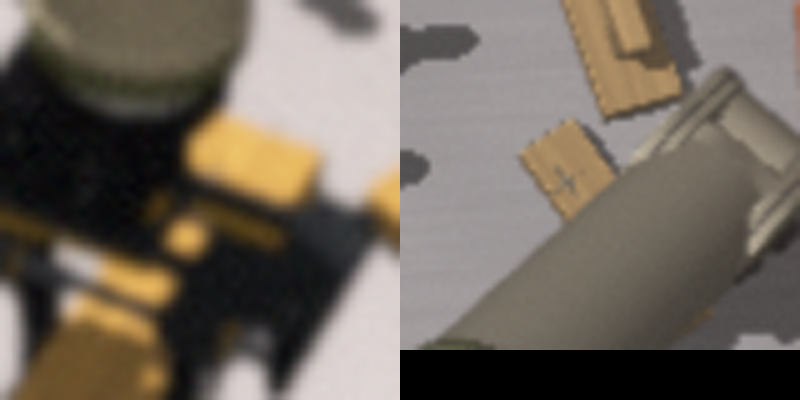

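The side half shows the blank pinched. The top half shows the mark clearly at crop (165,181), which is about pixel (312.6,185.8). I'll refine it and work out the slide.

```bash
python3 -c "
from h import *
g=cv2.imread('pics/ct2.png');g=cv2.cvtColor(g,cv2.COLOR_BGR2GRAY).astype(float)
w=g[156:206,142:190];w=np.clip(np.median(w)-12-w,0,None);yy,xx=np.mgrid[156:206,142:190]
x,y=(w*xx).sum()/w.sum(),(w*yy).sum()/w.sum();print(x,y)
m=at('top',(x+.5)/5-.5+280,(y+.5)/5-.5+150,.022);m2=at('top',312.6,185.8,.022);print(m,m2)
s,q,a=fr();n=np.array([-np.sin(a),np.cos(a)]);e=np.array([np.cos(a),np.sin(a)]);print(np.degrees(a),(m[:2]-q[:2])@n,(m[:2]-q[:2])@e)
"
```

```text
160.8733164983165 188.5054713804714
[ 0.57705354 -0.21227628  0.022     ] [ 0.58324094 -0.21616258  0.022     ]
32.08385565468559 0.015305226485794673 0.1150658773227426
```

Request:
carry_out:
  deltas:
    - {"hand":48,"dp":[0.03,-0.04,0],"spin":0}
    - {"hand":48,"dp":[0.08,-0.11,0],"spin":0}
    - {"hand":48,"dp":[0.14,-0.19,0],"spin":0}
    - {"hand":48,"dp":[0.2,-0.272,0],"spin":0}
    - {"hand":48,"dp":[0.26,-0.353,0],"spin":0}
    - {"hand":48,"dp":[0.32,-0.434,0],"spin":0}
    - {"hand":48,"dp":[0.38,-0.516,0],"spin":0}
    - {"hand":48,"dp":[0.43,-0.584,0],"spin":0}
    - {"hand":48,"dp":[0.475,-0.645,0],"spin":0}
    - {"hand":48,"dp":[0.505,-0.685,0],"spin":0}
    - {"hand":48,"dp":[0.52,-0.706,0],"spin":0}
    - {"hand":48,"dp":[0.526,-0.714,0],"spin":0}
    - {"hand":48,"dp":[0.526,-0.714,0],"spin":0}
    - {"hand":48,"dp":[0.526,-0.714,0],"spin":0}

```text
time: 6.05
ee_pos: [0.5041, -0.0639, 0.0058]
eef_rot: [0.961, 0.277, 0.0, -0.0]
ft_force: [-0.1, -0.9, 6.6]
width: 0.0539
grip_force: 15.0
```

```bash
python3 -c "
from h import *
s,q,a=fr();print(s['time'],q,np.degrees(a),s['eef_rot'],s['width'],s['grip_force'],s['ft_force'])
e=np.array([np.cos(a),np.sin(a)]);n=np.array([-e[1],e[0]]);print('mark',q[:2]+.118*e+.01*n)
im=snap('side','side3.png');im2=snap('top','top3.png')
m=at
print(proj('side',[.599,.006,.022]),proj('top',[.599,.006,.022]))
a=cv2.resize(im[180:280,260:360,::-1],None,fx=4,fy=4,interpolation=2);b=cv2.resize(im2[140:240,220:320,::-1],None,fx=4,fy=4,interpolation=2)
cv2.imwrite('pics/c3.png',np.hstack([a,b]))
"
```

```text
6.05 [ 0.50410877 -0.06392694  0.00575138] 32.136000528533934 [ 9.60933839e-01  2.76778001e-01  2.33268208e-04 -2.03648490e-04] 0.05390545295621173 14.98160183429718 [-0.06152579 -0.90738604  6.62320469]
mark [0.59871043 0.00730877]
[297.47704783 215.37933117] [258.31334433 185.12600799]
```

View pics/c3.png

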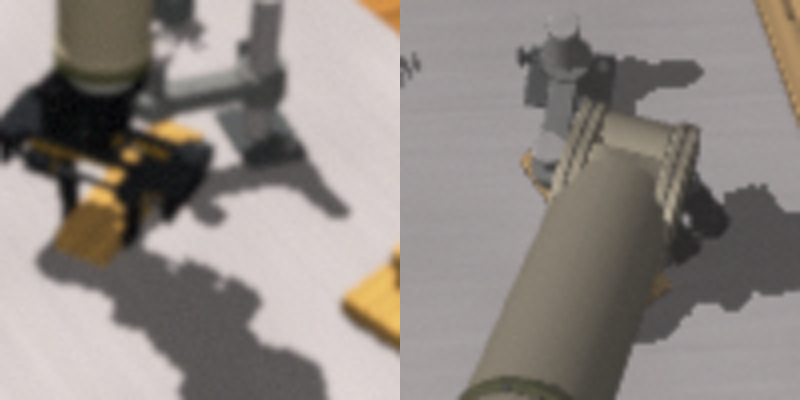

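The slide looks right: the blank's end sits under the head disc, at (540,170) in the top half. I'll release, rise, and move off to the left so the side camera can see the mark.

Request:
carry_out:
  deltas:
    - {"hand":70,"dp":[0,0,0],"spin":0}
    - {"hand":87,"dp":[0,0,0],"spin":0}
    - {"hand":87,"dp":[0,0,0],"spin":0}
    - {"hand":87,"dp":[0,0,0],"spin":0}
    - {"hand":87,"dp":[0,0,-0.1],"spin":0}
    - {"hand":87,"dp":[0,0,-0.3],"spin":0}
    - {"hand":87,"dp":[0,0,-0.5],"spin":0}
    - {"hand":87,"dp":[0,0,-0.7],"spin":0}
    - {"hand":87,"dp":[0,-0.1,-0.86],"spin":0}
    - {"hand":87,"dp":[0.14,-0.93,-0.86],"spin":0}
    - {"hand":87,"dp":[0.14,-0.93,-0.86],"spin":0}
    - {"hand":87,"dp":[0.14,-0.93,-0.86],"spin":0}
    - {"hand":87,"dp":[0.14,-0.93,-0.86],"spin":0}
    - {"hand":87,"dp":[0.14,-0.93,-0.86],"spin":0}
    - {"hand":87,"dp":[0.14,-0.93,-0.86],"spin":0}

```text
time: 7.65
ee_pos: [0.4095, 0.1519, 0.2204]
eef_rot: [0.961, 0.278, -0.0, 0.0]
ft_force: [1.2, -1.5, 0.3]
width: 0.0872
grip_force: 0.0
```

```bash
python3 -c "
from h import *
s,q,a=fr();print(s['time'],q,np.degrees(a),s['joint_positions'])
im=snap('side','side4.png');im2=snap('top','top4.png')
a=cv2.resize(im[180:240,260:320,::-1],None,fx=6.667,fy=6.667,interpolation=2);b=cv2.resize(im2[150:230,230:310,::-1],None,fx=5,fy=5,interpolation=2)
cv2.imwrite('pics/c4.png',np.hstack([a[:400,:400],b]))
"
```

```text
7.65 [0.40946507 0.15193311 0.22040264] 32.301739510554974 [-1.01880136 -0.13185903  0.52141229  1.95245653  0.06797602  1.30442813
 -1.52610341]
```

View pics/c4.png

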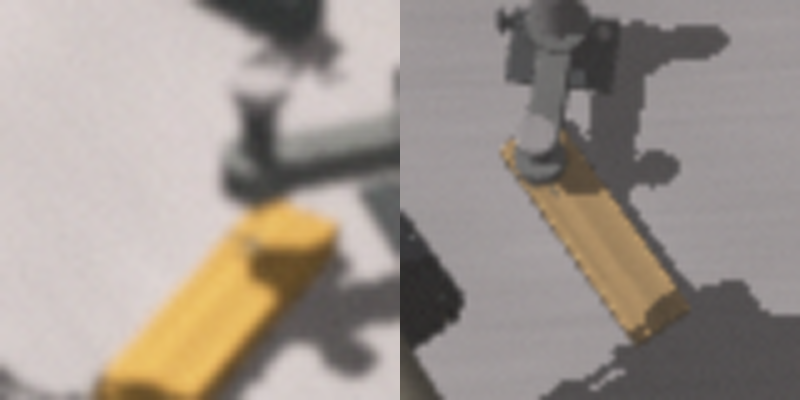

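In the side half the mark is visible at crop (250,243), just below and in front of the disc, and the plunger is centred near x=263. In the top half the cap is at (538,135). Now a numeric check of mark against punch axis.

```bash
python3 - <<'E'
from h import *
m=at('side',297.07,216.0,.022);print('mark side',m)
s=cv2.imread('pics/side4.png');g=cv2.cvtColor(s,cv2.COLOR_BGR2GRAY).astype(int)
print('mark px');print(g[211:220,291:303])
print('plunger');print(g[188:212,289:312])
for z in(.136,.123,.11,.095,.085,.06,.022):print(z,proj('side',[.599,.006,z]).round(1),proj('top',[.599,.006,z]).round(1))
t=cv2.imread('pics/top4.png');h=cv2.cvtColor(t,cv2.COLOR_BGR2HSV)
k=cv2.inRange(h,(8,70,40),(30,255,255));k[:170]=k[:170]*(0 if 0 else 1);k[:, :245]=0;k[:,300:]=0;k[225:]=0;k[:175]=0
c=max(cv2.findContours(k,cv2.RETR_EXTERNAL,cv2.CHAIN_APPROX_NONE)[0],key=cv2.contourArea)
P=np.array([at('top',*q,.022)[:2] for q in c[:,0].astype(float)])
a=np.radians(32.15);e=np.array([np.cos(a),np.sin(a)]);n=np.array([-e[1],e[0]])
u,v=P@e,P@n;lo=u.min();B=(u>lo+.03)&(u<lo+.12)
print('u min max',lo,u.max());
L=P[B&(v>v[B].mean())];R=P[B&(v<v[B].mean())]
for Q in(L,R):
    f=np.polyfit(Q@e,Q@n,1);print(np.degrees(np.arctan(f[0])),np.polyval(f,lo+.075))
E
```

```text
mark side [0.59564393 0.00343241 0.022     ]
mark px
[[209 211 207 197 186 168 148 132 142 159 172 182]
 [211 210 212 209 202 192 177 166 172 184 190 188]
 [211 208 210 205 200 194 185 183 185 192 191 190]
 [208 210 203 195 187 185 183 184 188 192 190 186]
 [211 208 197 185 175 168 166 174 184 185 183 181]
 [207 201 194 184 175 162 155 154 160 161 159 161]
 [203 198 189 185 176 166 151 128 117 117 117 117]
 [199 192 187 185 177 165 135 105  89  83  85  85]
 [192 188 190 191 187 171 129  90  81  78  81  80]]
plunger
[[204 207 206 203 203 203 200 189 175 151 133 133 126 119 105  94  94  95
   97  91 108 145 181]
 [207 206 206 206 206 205 196 182 166 155 148 149 145 146 132 113 114 119
  109 103 128 169 193]
 [206 209 207 207 205 206 200 190 187 183 180 177 171 166 148 138 146 157
  138 131 149 172 190]
 [206 208 206 207 207 201 199 199 198 198 197 192 190 179 166 166 181 186
  171 161 160 171 180]
 [208 208 209 207 200 195 190 195 195 197 198 195 191 186 183 190 200 203
  190 177 175 185 193]
 [209 209 208 207 200 187 174 173 179 182 182 179 171 168 180 198 205 208
  203 197 195 201 20
[... 1413 characters left out ...]
9  80  98 120 139 147
  156 167 178 186 187]
 [209 209 206 196 166 127 100  84  76  73  74  81  94 112 144 171 184 188
  194 197 203 203 201]
 [207 207 208 205 193 172 148 122 104  91 102 116 133 156 174 194 199 199
  202 205 205 205 206]
 [210 208 209 211 207 197 186 168 148 132 142 159 172 182 190 194 197 195
  200 204 208 206 207]]
0.136 [298.4 191.5] [256.9 176.7]
0.123 [298.3 194.3] [257.1 177.7]
0.11 [298.2 197.1] [257.3 178.7]
0.095 [298.1 200.3] [257.5 179.9]
0.085 [298.  202.4] [257.6 180.6]
0.06 [297.8 207.6] [257.9 182.5]
0.022 [297.5 215.4] [258.3 185.1]
u min max 0.3524839591719501 0.5336534131081202
-0.6733214072453525 -0.29656041421515567
-0.865342134533208 -0.3488532910706391
```

The independent estimates of mark and punch axis agree to within about 2 mm, so the blank is placed. Next is the mallet: check clearance and compute the grip.

```bash
python3 - <<'E'
from h import *
t=cv2.imread('pics/top4.png');print([at('top',u,v,.136)[:2].round(3) for u,v in((148,248),(160,220),(180,297),(190,270))])
a=np.radians(17.5)
for im,n in(('top0','top'),('top4','top'),):
    h=cv2.cvtColor(cv2.imread(f'pics/{im}.png'),cv2.COLOR_BGR2HSV)
    k=cv2.inRange(h,(4,110,60),(16,255,255));k[:,:190]=0;k[:,220:]=0;k[:215]=0;k[260:]=0
    P=np.argwhere(k);W=np.array([at('top',x,y,.045)[:2] for y,x in P]);
    if len(W)>20:
        c=W.mean(0);w,V=np.linalg.eigh(np.cov(W.T));d=V[:,1];d*=np.sign(d[0]);print(im,len(W),c,np.degrees(np.arctan2(d[1],d[0])),((W-c)@d).min(),((W-c)@d).max())
plan((.415,.236,.22),17.5)
E
```

```text
[array([0.348, 0.422]), array([0.452, 0.377]), array([0.165, 0.304]), array([0.259, 0.266])]
top0 135 [0.38586155 0.22612459] 18.475034926792492 -0.058257489346291894 0.08755144458753121
yaw 32.02 dp [ 0.1984 -0.2849  0.0019] spin 0.0807
```

View pics/top4.png

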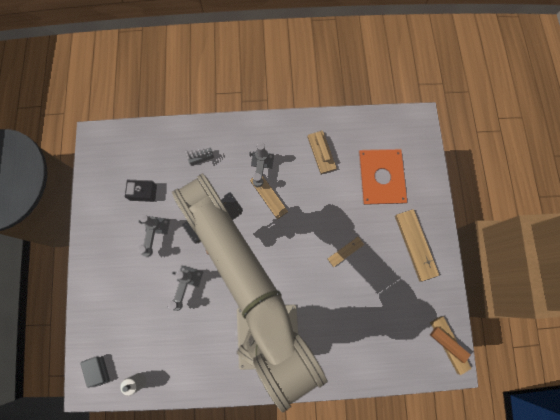

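The arm now hangs over the mallet area at (215,215), and the bystanders are undisturbed. I'll move over the handle and descend.

Request:
carry_out:
  deltas:
    - {"hand":60,"dp":[0.19,-0.285,0],"spin":0.078}
    - {"hand":60,"dp":[0.19,-0.285,0],"spin":0.078}
    - {"hand":60,"dp":[0.19,-0.285,0],"spin":0.078}
    - {"hand":60,"dp":[0.19,-0.285,0.2],"spin":0.078}
    - {"hand":60,"dp":[0.19,-0.285,0.4],"spin":0.078}
    - {"hand":60,"dp":[0.19,-0.285,0.5],"spin":0.078}
    - {"hand":60,"dp":[0.19,-0.285,0.5],"spin":0.078}
    - {"hand":60,"dp":[0.19,-0.285,0.5],"spin":0.078}

```text
time: 8.55
ee_pos: [0.4137, 0.235, 0.0964]
eef_rot: [0.988, 0.156, 0.0, 0.0]
ft_force: [0.2, -0.8, 1.0]
width: 0.0601
grip_force: 0.0
```

```bash
python3 -c "
from h import *
s,q,a=fr();print(s['time'],q,np.degrees(a),s['joint_positions'])
im=snap('side','side5.png');b=im[150:240,190:290,::-1];cv2.imwrite('pics/c5.png',cv2.resize(b,None,fx=6,fy=6,interpolation=2))
plan((.413,.235,.021),18)"
```

```text
8.55 [0.41370584 0.23501514 0.0964333 ] 17.93389219488119 [-1.04811735  0.11869749  0.46377034  2.01647422 -0.0615037   1.01942206
 -1.81272298]
yaw 17.96 dp [-0.005   0.0016  0.3048] spin -0.0002
```

View pics/c5.png

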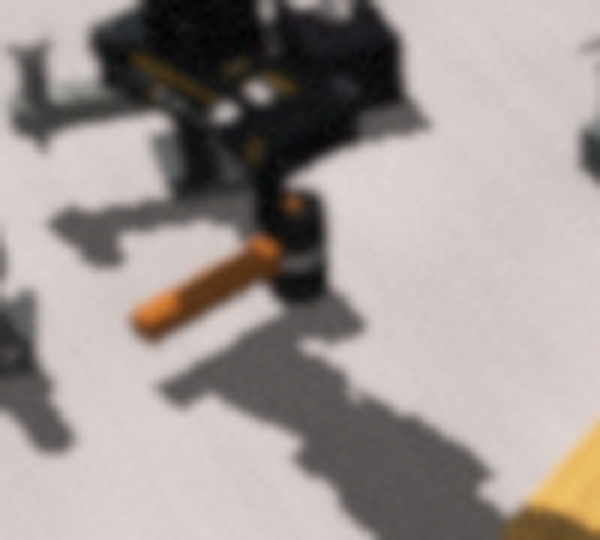

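The gripper sits directly over the handle, between the head at (300,240) and the handle end at (150,320), and nothing is in the way. That was my tenth view, so from here I use numbers only.

Request:
carry_out:
  deltas:
    - {"hand":60,"dp":[0,0,0.12],"spin":0}
    - {"hand":60,"dp":[0,0,0.24],"spin":0}
    - {"hand":60,"dp":[0,0,0.303],"spin":0}
    - {"hand":60,"dp":[0,0,0.303],"spin":0}
    - {"hand":60,"dp":[0,0,0.303],"spin":0}
    - {"hand":20,"dp":[0,0,0.303],"spin":0}
    - {"hand":20,"dp":[0,0,0.303],"spin":0}
    - {"hand":20,"dp":[0,0,0.303],"spin":0}
    - {"hand":15,"dp":[0,0,0.303],"spin":0}
    - {"hand":15,"dp":[0,0,0.303],"spin":0}
    - {"hand":15,"dp":[0,0,0.303],"spin":0}
    - {"hand":15,"dp":[0,0,0.303],"spin":0}
  force: 60

```text
time: 9.8
ee_pos: [0.4125, 0.2361, 0.0198]
eef_rot: [0.988, 0.157, -0.0, 0.0]
ft_force: [-1.0, -1.5, 2.0]
width: 0.0233
grip_force: 59.9
```

```bash
python3 -c "
from h import *
s,q,a=fr();print(s['time'],q,np.degrees(a),s['ft_force'],s['torque'])
e=np.array([np.cos(a),np.sin(a)]);n=np.array([-e[1],e[0]]);h=np.array([.4607,.2505])-q[:2];print('head rel',h@e,h@n)"
```

```text
9.8 [0.41253347 0.23611624 0.01981357] 18.052530608688855 [-0.96306411 -1.48239234  1.95913684] [-0.26668876  0.31658463 -0.04425333]
head rel 0.05025279652418137 -0.0012505787527014988
```

Request:
carry_out:
  deltas:
    - {"hand":15,"dp":[0,0,-0.05],"spin":0}
    - {"hand":15,"dp":[0,0,-0.2],"spin":0}
    - {"hand":15,"dp":[0,0,-0.35],"spin":0}
    - {"hand":15,"dp":[0,0,-0.5],"spin":0}
    - {"hand":15,"dp":[0,0,-0.65],"spin":0}
    - {"hand":15,"dp":[0,0,-0.76],"spin":0}
    - {"hand":15,"dp":[0,0,-0.8],"spin":0}
    - {"hand":15,"dp":[0.03,0.12,-0.8],"spin":0}
    - {"hand":15,"dp":[0.06,0.26,-0.8],"spin":0}
    - {"hand":15,"dp":[0.09,0.4,-0.8],"spin":0}
    - {"hand":15,"dp":[0.12,0.54,-0.8],"spin":0}
    - {"hand":15,"dp":[0.15,0.66,-0.8],"spin":0}
    - {"hand":15,"dp":[0.16,0.72,-0.8],"spin":0}
    - {"hand":15,"dp":[0.16,0.74,-0.8],"spin":0}
    - {"hand":15,"dp":[0.16,0.74,-0.8],"spin":0}

```text
time: 11.3
ee_pos: [0.5074, 0.0724, 0.219]
eef_rot: [0.988, 0.156, -0.001, 0.0]
ft_force: [-0.7, -0.1, -3.3]
width: 0.0233
grip_force: 59.9
```

```bash
python3 -c "
from h import *
s,q,a=fr();print(s['time'],q,np.degrees(a),s['ft_force'],s['torque'],s['width'],s['joint_positions'])
e=np.array([np.cos(a),np.sin(a)]);n=np.array([-e[1],e[0]])
t=[.599,.006]-.0503*e;print(t);plan((*t,q[2]))
# handle tilt from the side view
im=snap('side','side6.png');h=cv2.cvtColor(im,cv2.COLOR_RGB2HSV);k=cv2.inRange(h,(3,120,60),(14,255,255));
c=q+np.array([*(-.05*e),.02]);p=proj('side',c);u,v=p.astype(int);W=k[v-40:v+40,u-40:u+40];P=np.argwhere(W)[:,::-1]+[u-40,v-40];print(len(P),P.mean(0),P.min(0),P.max(0))
for d in(.05,-.02,-.09):print(d,proj('side',q+np.array([*(d*e),.02+.011])))
"
```

```text
11.3 [0.50735179 0.07235133 0.21903895] 17.999780494720486 [-0.6855218  -0.11552184 -3.34075593] [-0.08171449  0.26153138 -0.0109931 ] 0.02330779013755072 [-0.86575214  0.07988385  0.67611416  1.78922739 -0.05164079  1.29188519
 -1.43353242]
[ 0.5511618  -0.00954337]
yaw 18.0 dp [ 0.0654  0.3657 -0.    ] spin 0
153 [259.86928105 168.05882353] [248 132] [296 176]
0.05 [277.5154964  157.84608377]
-0.02 [263.91704021 165.19276608]
-0.09 [249.55093947 172.96557659]
```

Request:
carry_out:
  deltas:
    - {"hand":15,"dp":[0.02,0.12,0],"spin":0}
    - {"hand":15,"dp":[0.045,0.25,0],"spin":0}
    - {"hand":15,"dp":[0.06,0.34,0],"spin":0}
    - {"hand":15,"dp":[0.065,0.366,0.05],"spin":0}
    - {"hand":15,"dp":[0.065,0.366,0.12],"spin":0}
    - {"hand":15,"dp":[0.065,0.366,0.18],"spin":0}
    - {"hand":15,"dp":[0.065,0.366,0.22],"spin":0}
    - {"hand":15,"dp":[0.065,0.366,0.22],"spin":0}
    - {"hand":15,"dp":[0.065,0.366,0.22],"spin":0}
    - {"hand":15,"dp":[0.065,0.366,0.22],"spin":0}

```text
time: 12.35
ee_pos: [0.5522, -0.009, 0.1655]
eef_rot: [0.988, 0.157, 0.001, -0.0]
ft_force: [0.0, -0.9, -3.1]
width: 0.0236
grip_force: 59.9
```

```bash
python3 -c "
from h import *
s,q,a=fr();print(s['time'],q,np.degrees(a),s['ft_force'],s['torque'])
im=snap('side','side7.png')
h=cv2.cvtColor(im,cv2.COLOR_RGB2HSV);k=cv2.inRange(h,(3,120,60),(14,255,255))[150:235,255:310];P=np.argwhere(k)[:,::-1]+[255,150];print(len(P),P.min(0),P.max(0))
b=camera('top')
"
```

```text
12.35 [ 0.55217095 -0.00898665  0.16552439] 18.07542082139443 [ 0.0238589  -0.94424603 -3.1376853 ] [-0.10867046  0.28769709 -0.00960162]
134 [271 182] [290 197]
```

Request:
carry_out:
  deltas:
    - {"hand":15,"dp":[0,0,0.02],"spin":0}
    - {"hand":15,"dp":[0,0,0.04],"spin":0}
    - {"hand":15,"dp":[0,0,0.06],"spin":0}
    - {"hand":15,"dp":[0,0,0.08],"spin":0}
    - {"hand":15,"dp":[0,0,0.09],"spin":0}
    - {"hand":15,"dp":[0,0,0.09],"spin":0}

```text
time: 13.05
ee_pos: [0.5519, -0.0092, 0.1421]
eef_rot: [0.988, 0.157, 0.0, 0.0]
ft_force: [-0.2, 0.5, 0.7]
width: 0.0232
grip_force: 59.9
```

```bash
python3 -c "
from h import *
s,q,a=fr();print(s['time'],q,s['eef_rot'],s['ft_force'],s['torque'],s['width'])"
```

```text
13.05 [ 0.55185343 -0.00924605  0.14208196] [9.87617254e-01 1.56882614e-01 7.07477350e-05 2.67582513e-05] [-0.19430859  0.49300066  0.7372155 ] [-0.02504661  0.11918563  0.01998304] 0.023158157478575518
```

Request:
carry_out:
  deltas:
    - {"hand":15,"dp":[0,0,0.01],"spin":0}
    - {"hand":15,"dp":[0,0,0.02],"spin":0}
    - {"hand":15,"dp":[0,0,0.02],"spin":0}

```text
time: 13.35
ee_pos: [0.5518, -0.0092, 0.1371]
eef_rot: [0.988, 0.157, 0.0, -0.0]
ft_force: [0.5, -0.8, 0.1]
width: 0.0233
grip_force: 59.9
```

Request:
carry_out:
  deltas:
    - {"hand":15,"dp":[0,0,0.01],"spin":0}
    - {"hand":15,"dp":[0,0,0.02],"spin":0}
    - {"hand":15,"dp":[0,0,0.02],"spin":0}

```text
time: 13.65
ee_pos: [0.5513, -0.0099, 0.1337]
eef_rot: [0.988, 0.156, -0.0, -0.0]
ft_force: [-12.7, -0.9, 21.4]
width: 0.0234
grip_force: 60.0
```

```bash
python3 -c "
from h import *
s,q,a=fr();print(s['time'],q,s['eef_rot'],s['ft_force'],s['torque'],s['width'])"
```

```text
13.65 [ 0.55127207 -0.00992075  0.13365528] [ 9.87682825e-01  1.56467936e-01 -4.28621170e-04 -4.88050734e-04] [-12.65006056  -0.90556479  21.37627241] [-0.1481633   2.62790489  0.01518887] 0.02337714703488944
```

Request:
carry_out:
  deltas:
    - {"hand":15,"dp":[0,0,0.006],"spin":0}
    - {"hand":15,"dp":[0,0,0.006],"spin":0}

```text
time: 13.85
ee_pos: [0.5509, -0.0103, 0.1325]
eef_rot: [0.988, 0.156, -0.001, -0.001]
ft_force: [-17.3, -1.7, 26.5]
width: 0.0235
grip_force: 60.0
```

```bash
python3 -c "
from h import *
s,q,a=fr();print(s['time'],q,s['eef_rot'],s['ft_force'],s['torque'],s['width'])"
```

```text
13.85 [ 0.55089894 -0.01025099  0.13249742] [ 9.87712916e-01  1.56276133e-01 -7.94657365e-04 -5.77848285e-04] [-17.31242083  -1.73612206  26.4557638 ] [-0.29300321  3.42912784  0.00541195] 0.023450946867357027
```

Request:
carry_out:
  deltas:
    - {"hand":15,"dp":[0,0,0.008],"spin":0}
    - {"hand":15,"dp":[0,0,0.008],"spin":0}

```text
time: 14.05
ee_pos: [0.5503, -0.0106, 0.1303]
eef_rot: [0.988, 0.156, -0.001, -0.001]
ft_force: [-19.1, -2.8, 27.5]
width: 0.0234
grip_force: 60.0
```

```bash
python3 -c "
from h import *
s,q,a=fr();print(s['time'],q,s['eef_rot'],s['ft_force'],s['torque'],s['width'])"
```

```text
14.05 [ 0.55030798 -0.01057098  0.13027269] [ 9.87731805e-01  1.56152273e-01 -1.43537242e-03 -5.36816908e-04] [-19.05718981  -2.76386398  27.53693706] [-0.56218806  3.88105255  0.0636701 ] 0.02344803208777285
```

Request:
carry_out:
  deltas:
    - {"hand":15,"dp":[0,0,-0.03],"spin":0}
    - {"hand":15,"dp":[0,0,-0.08],"spin":0}
    - {"hand":15,"dp":[0,0,-0.14],"spin":0}
    - {"hand":15,"dp":[0,0,-0.2],"spin":0}
    - {"hand":15,"dp":[0,0,-0.26],"spin":0}
    - {"hand":15,"dp":[0,0,-0.32],"spin":0}
    - {"hand":15,"dp":[0,0,-0.37],"spin":0}
    - {"hand":15,"dp":[0,0,-0.4],"spin":0}
    - {"hand":15,"dp":[0,0,-0.4],"spin":0}
    - {"hand":15,"dp":[0,0,-0.4],"spin":0}

```text
time: 15.05
ee_pos: [0.5515, -0.0092, 0.2284]
eef_rot: [0.988, 0.157, -0.0, -0.0]
ft_force: [-0.5, 0.2, -4.3]
width: 0.023
grip_force: 60.0
```

```bash
python3 -c "
from h import *
s,q,a=fr();print(s['time'],q,s['eef_rot'],s['ft_force'],s['torque'],s['width'])
im=snap('side','side8.png');e=np.array([np.cos(a),np.sin(a)])
h=cv2.cvtColor(im,cv2.COLOR_RGB2HSV);k=cv2.inRange(h,(3,120,60),(14,255,255))
u,v=proj('side',q+np.array([*(-.05*e),.02])).astype(int);P=np.argwhere(k[v-30:v+30,u-25:u+25])[:,::-1]+[u-25,v-30]
print(len(P),P.mean(0))
A=cv2.cvtColor(cv2.imread('pics/side6.png'),cv2.COLOR_BGR2HSV);c=np.array([.50735,.07235,.21904])
for hs,p in((A,c),(h,q)):
  k=cv2.inRange(hs,(3,120,60),(14,255,255));n,l,st,ct=cv2.connectedComponentsWithStats(k)
  w=proj('side',p+np.array([*(-.055*e),.02]));i=min((i for i in range(1,n) if st[i,4]>30),key=lambda i:np.linalg.norm(ct[i]-w));P=np.argwhere(l==i)[:,::-1]
  L=cv2.fitLine(P.astype(np.float32),2,0,.01,.01).ravel();print(st[i],ct[i]-w,np.degrees(np.arctan2(L[1],L[0])))
# tilt model: predicted image slope for tilts
for t in(0,3,6,9):
  t=np.radians(t);f=lambda d:proj('side',q+np.array([*(d*np.cos(t)*e),.02+d*np.sin(t)]));d=f(-.02)-f(-.09);print(np.degrees(t),np.degrees(np.arctan2(d[1],d[0])))
"
```

```text
15.05 [ 0.55154908 -0.0091698   0.22840847] [ 9.87601243e-01  1.56983203e-01 -2.34220158e-04 -6.02870937e-05] [-0.51950968  0.15954229 -4.33539593] [-0.18577974  0.31569935 -0.00517171] 0.022959512746710802
147 [281.15646259 176.33333333]
[248 163  21  14 146] [ 1.27672088 -1.94255307] -25.30346
[271 168  20  17 147] [ 2.07482932 -1.05450579] -34.414886
0.0 -30.24853489812349
3.0000000000000004 -32.95756306860571
6.000000000000001 -35.51656648127488
9.0 -37.9411669489679
```

Request:
carry_out:
  deltas:
    - {"hand":15,"dp":[-0.03,-0.09,0],"spin":0}
    - {"hand":15,"dp":[-0.07,-0.22,0],"spin":0}
    - {"hand":15,"dp":[-0.115,-0.365,0],"spin":0}
    - {"hand":15,"dp":[-0.16,-0.51,0],"spin":0}
    - {"hand":15,"dp":[-0.205,-0.655,0],"spin":0}
    - {"hand":15,"dp":[-0.25,-0.8,0],"spin":0}
    - {"hand":15,"dp":[-0.28,-0.9,0.05],"spin":0}
    - {"hand":15,"dp":[-0.292,-0.932,0.15],"spin":0}
    - {"hand":15,"dp":[-0.292,-0.932,0.28],"spin":0}
    - {"hand":15,"dp":[-0.292,-0.932,0.42],"spin":0}
    - {"hand":15,"dp":[-0.292,-0.932,0.56],"spin":0}
    - {"hand":15,"dp":[-0.292,-0.932,0.66],"spin":0}
    - {"hand":15,"dp":[-0.292,-0.932,0.7],"spin":0}
    - {"hand":15,"dp":[-0.292,-0.932,0.7],"spin":0}
    - {"hand":15,"dp":[-0.292,-0.932,0.7],"spin":0}

```text
time: 16.6
ee_pos: [0.4107, 0.1899, 0.0547]
eef_rot: [0.988, 0.157, 0.0, -0.0]
ft_force: [0.7, 0.2, -3.2]
width: 0.0235
grip_force: 60.0
```

```bash
python3 - <<'E'
from h import *
s,q,a=fr();print(s['time'],q,np.degrees(a),s['ft_force'])
im=snap('side','side9.png');g=cv2.cvtColor(im,cv2.COLOR_RGB2GRAY).astype(int);g4=cv2.cvtColor(cv2.imread('pics/side4.png'),cv2.COLOR_BGR2GRAY).astype(int)
D=np.abs(g-g4)[180:245,262:330];print('diff',(D>30).sum());P=np.argwhere(D>30);print(P.min(0)+[180,262] if len(P) else 0,P.max(0)+[180,262] if len(P) else 0)
print(g[211:220,291:303])
def ang(p,hs):
  e=np.array([np.cos(a),np.sin(a)]);k=cv2.inRange(hs,(3,120,60),(14,255,255));n,l,st,ct=cv2.connectedComponentsWithStats(k)
  w=proj('side',p+np.array([*(-.055*e),.02]));i=min((i for i in range(1,n) if st[i,4]>30),key=lambda i:np.linalg.norm(ct[i]-w));P=np.argwhere(l==i)[:,::-1]
  L=cv2.fitLine(P.astype(np.float32),2,0,.01,.01).ravel();f=lambda d:proj('side',p+np.array([*(d*e),.02]));d=f(-.02)-f(-.09)
  return st[i],np.degrees(np.arctan2(L[1],L[0])),np.degrees(np.arctan2(d[1],d[0]))
print(ang(q,cv2.cvtColor(im,cv2.COLOR_RGB2HSV)))
E
```

```text
16.6 [0.4107078  0.18993679 0.05466345] 18.045145993828463 [ 0.68210106  0.18822593 -3.22538318]
diff 189
[224 262] [242 287]
[[207 207 204 200 187 168 145 131 141 158 172 182]
 [211 207 207 205 200 189 174 166 173 184 189 189]
 [210 208 206 203 201 193 183 181 184 190 190 188]
 [210 208 202 195 186 182 180 182 186 190 187 185]
 [209 206 196 183 174 168 167 171 182 184 184 181]
 [209 203 196 185 173 162 154 152 159 163 160 159]
 [203 197 190 184 177 165 149 130 118 116 115 116]
 [199 192 187 184 177 164 138 100  86  84  84  83]
 [192 188 188 190 187 170 130  93  83  75  82  83]]
(array([215, 191,  18,  15, 108], dtype=int32), np.float32(-33.95658), np.float64(-29.485279711053412))
```

The blank and plunger pixels are unchanged, so the punch has sprung back and the mark stayed put. Now I'll set the mallet down: lower it, relax the grip so the face settles flat, then open.

Request:
carry_out:
  deltas:
    - {"hand":15,"dp":[0,0,0.05],"spin":0}
    - {"hand":15,"dp":[0,0,0.1],"spin":0}
    - {"hand":15,"dp":[0,0,0.13],"spin":0}
    - {"hand":15,"dp":[0,0,0.138],"spin":0}
    - {"hand":15,"dp":[0,0,0.138],"spin":0}
    - {"hand":15,"dp":[0,0,0.138],"spin":0}

```text
time: 17.25
ee_pos: [0.4103, 0.1897, 0.0195]
eef_rot: [0.988, 0.157, 0.0, -0.0]
ft_force: [0.5, 0.5, -3.4]
width: 0.0231
grip_force: 60.0
```

Request:
carry_out:
  deltas:
    - {"hand":15,"dp":[0,0,0],"spin":0}
    - {"hand":15,"dp":[0,0,0],"spin":0}
    - {"hand":15,"dp":[0,0,0],"spin":0}
    - {"hand":15,"dp":[0,0,0],"spin":0}
    - {"hand":15,"dp":[0,0,0],"spin":0}
    - {"hand":15,"dp":[0,0,0],"spin":0}
  force: 3

```text
time: 17.85
ee_pos: [0.4104, 0.1898, 0.0195]
eef_rot: [0.988, 0.157, 0.0, -0.0]
ft_force: [1.2, -0.9, 1.2]
width: 0.024
grip_force: 3.0
```

```bash
python3 - <<'E'
from h import *
s,q,a=fr();print(s['time'],q,np.degrees(a),s['ft_force'],s['grip_force'])
hs=cv2.cvtColor(snap('side','side10.png'),cv2.COLOR_RGB2HSV)
e=np.array([np.cos(a),np.sin(a)]);k=cv2.inRange(hs,(3,120,60),(14,255,255));n,l,st,ct=cv2.connectedComponentsWithStats(k)
w=proj('side',q+np.array([*(-.055*e),.02]));i=min((i for i in range(1,n) if st[i,4]>30),key=lambda i:np.linalg.norm(ct[i]-w));P=np.argwhere(l==i)[:,::-1]
L=cv2.fitLine(P.astype(np.float32),2,0,.01,.01).ravel();f=lambda d:proj('side',q+np.array([*(d*e),.02]));d=f(-.02)-f(-.09)
print(st[i],np.degrees(np.arctan2(L[1],L[0])),np.degrees(np.arctan2(d[1],d[0])))
E
```

```text
17.85 [0.41038044 0.18981115 0.01950814] 18.052704074358754 [ 1.15945638 -0.85146937  1.23263018] 3.0000383421429433
[216 199  18  13 109] -29.138426 -30.081563975628377
```

The mallet is level and bearing on the bench. I'll open and rise.

Request:
carry_out:
  deltas:
    - {"hand":30,"dp":[0,0,0],"spin":0}
    - {"hand":45,"dp":[0,0,0],"spin":0}
    - {"hand":60,"dp":[0,0,0],"spin":0}
    - {"hand":60,"dp":[0,0,0],"spin":0}
    - {"hand":60,"dp":[0,0,-0.05],"spin":0}
    - {"hand":60,"dp":[0,0,-0.15],"spin":0}
    - {"hand":60,"dp":[0,0,-0.3],"spin":0}
    - {"hand":60,"dp":[0,0,-0.45],"spin":0}
    - {"hand":60,"dp":[0,0,-0.6],"spin":0}
    - {"hand":60,"dp":[0,0,-0.75],"spin":0}
    - {"hand":60,"dp":[0,0,-0.85],"spin":0}
    - {"hand":60,"dp":[0,0,-0.85],"spin":0}
    - {"hand":60,"dp":[0,0,-0.85],"spin":0}

```text
time: 19.2
ee_pos: [0.4102, 0.1895, 0.2325]
eef_rot: [0.988, 0.157, 0.001, -0.0]
ft_force: [-0.6, 0.5, -0.6]
width: 0.0601
grip_force: 0.0
```

```bash
python3 - <<'E'
from h import *
s,q,a=fr();print(s['time'],q,s['ft_force'])
im=snap('side','side11.png');hs=cv2.cvtColor(im,cv2.COLOR_RGB2HSV)
p=np.array([.4104,.1898,.0198]);a=np.radians(18.05)
e=np.array([np.cos(a),np.sin(a)]);k=cv2.inRange(hs,(3,120,60),(14,255,255));n,l,st,ct=cv2.connectedComponentsWithStats(k)
w=proj('side',p+np.array([*(-.03*e),.02]));i=min((i for i in range(1,n) if st[i,4]>30),key=lambda i:np.linalg.norm(ct[i]-w));P=np.argwhere(l==i)[:,::-1]
L=cv2.fitLine(P.astype(np.float32),2,0,.01,.01).ravel();print(st[i],np.degrees(np.arctan2(L[1],L[0])))
f=lambda d,z:proj('side',p+np.array([*(d*e),z])).round(1);print('pred handle end/head side',f(-.09,.02),f(.027,.02),'top centre',f(.05,.052),'face',f(.05,-.02))
g=cv2.cvtColor(im,cv2.COLOR_RGB2GRAY);u,v=f(.05,.016).astype(int);D=np.argwhere(g[v-20:v+20,u-12:u+12]<50)[:,::-1]+[u-12,v-20];print('dark',D.min(0),D.max(0))
g4=cv2.imread('pics/side4.png',0);d=np.argwhere(cv2.absdiff(g,g4)[180:245,262:330]>30);print(len(d),d.min(0)+[180,262] if len(d) else '')
E
```

```text
19.2 [0.41023371 0.18952091 0.23248798] [-0.63792317  0.51454358 -0.57552893]
[216 195  25  17 142] -29.407928
pred handle end/head side [216.4 210.7] [238.7 197.8] top centre [242.5 188.9] face [243.4 203.2]
dark [238 189] [247 206]
103 [230 262]
```

```bash
python3 -c "
from bench import *
print(close_job())"
```

```text
the job is handed in; nothing more can be done
None
```

The job is handed in at about 19 s of the 64 s allowed. The blank's mark sits within about 2 mm of the punch axis, and I drove the punch onto the wood with about 30 N on its cap. It sprang back, and the mallet stands on its face clear of everything. I judged the bite only from the force rise, with no close-up of the wood afterwards.

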